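# Steady a rocking hotplate stirrer with a wedge

### The arm

A 7-joint arm with a two-finger parallel gripper is mounted at the origin on a cart in front of the work surface, level with it; the furniture and walls round the work are solid. World frame = base frame: x ahead of the robot, y to its left, z up, the work surface at z = 0. Lengths are in m, angles in rad, forces in N, time in s.
With the tool pointing down it reaches from about 0.35 to 0.9 m from the base axis. Payload 19.9 kg.
Tool frame: the origin (TCP) lies on the centre line of the jaws, within the pads' length; the fingertips stand 22 mm ahead of it and the grasp point (between the pads) lies 3 mm ahead of it (robot.tcp_to_tips is the distance from the TCP to the fingertips, in m); z points along the fingers, y is the line along which they close (so a half turn about z gives the same grasp; the last joint's range is limited). The gripper opens to 94 mm and grips with 3 to 60 N. Pads are 16 mm wide; open, the fingers measure 119 mm over their backs; the gripper's body (75 mm by 177 mm) begins 78 mm behind the grasp point.
Start: joints at [-1.194, 0.417, -0.01, 1.614, 0.005, 1.111, -0.053], TCP at [0.254, 0.571, 0.227] pointing down, gripper open.
Joint ranges: [-2.81, 2.81], [-0.39, 2.02], [-1.27, 1.25], [0.06, 2.57], [-1.19, 4.33], [0.19, 2], [-2.82, 2.82]. Speed limits (rad/s): [1.89, 1.89, 2.39, 2.39, 3.01, 3.01, 3.01].

### API

Orientations are given as a 3x3 rotation matrix whose columns are the frame's x, y, z axes.
In Python, from rig import robot, grab_frame, camera_info, recognise, cut_out, tip_of, readout gives the robot as it stands. Calls block until the motion is done:
- robot.move_ptp(position, orientation): joint-space move of the TCP to a pose.
- robot.move_linear(position, velocity=0.15, frame=None, threshold=None): straight line of the TCP; frame=None keeps the orientation; velocity is the mean speed in m/s. With threshold (N) it stops when the force on the tool has changed by that much, and returns True; else False.
- robot.goto_joints(angles): joint-space move.
- robot.gripper_to(opening): finger opening in m; the grip force is fixed at half the most; returns when the fingers have stopped.
- robot.pause(seconds).
- robot.ik(position, orientation): joint angles nearest the present ones, or None.
- grab_frame(name): name is "side" or "top"; returns (picture, depth): 384x512x3 uint8, red, green, blue; 384x512 float32, m along the optical axis (not along the pixel's ray), 0 where there is no reading.
- camera_info(name): a dict with "fx", "fy", "cx", "cy" (pixels), "dist" ([k1, k2, p1, p2, k3] as OpenCV has them; the pictures are not rectified), "rvec" (rotation vector, rad) and "tvec" (3), from world to camera coordinates, as OpenCV has them. Camera axes: x right, y down, z forward; pixel columns grow to the right and rows downward; lengths in m; the calibration is good to about 2 mm. A picture is of the moment at which its call begins. camera_info takes no time and is no camera call.
A pose or a line that the arm cannot do raises robot.PlanningError and nothing moves.
- robot.sign_off(): hands the job in; it is judged then, once.
Trained networks look in the newest picture that a camera, given by its name, has taken for a name from the list of things; names that differ only in an ending like _2 or _b are one class to them, and where a whole thing is asked for, a point or a joint stands for the part that bears it (a point fixed in the world has none). Each returns a list of dicts, best first, with "p" (0 to 1); they miss things now and then, are a little off and sometimes report something else, mostly with a low value. They report only what shows in the picture. A call takes as long as a camera call.
- recognise(camera, query): "pixel" ([row, column] in pixels, amid what is visible of it).
- cut_out(camera, query): "pixels" (384x512 bool, what is visible of it) and "pixel" ([row, column] in pixels, amid what is visible of it).
- tip_of(camera, query): "pixel" ([row, column] in pixels: a listed point, or the origin of a listed thing).
Readings, each from a call of its own:
- readout.get_time(): time.
- readout.get_qpos(): joint angles.
- readout.get_joint_vel(): joint speeds.
- readout.get_effort(): joint torques, N m.
- readout.get_ee_pos(): TCP position.
- readout.get_tool_rot(): TCP orientation.
- readout.get_force(): force on the tool from outside, world axes, zero at the start.
- readout.get_moment(): the same for the moment, N m.
- readout.get_opening(): finger opening in m.
- readout.get_grasp_force(): force on a finger pad.
Only numpy, scipy, OpenCV 4.12 (cv2) and the standard library are available. Lean on these libraries where they do the work, as an engineer would, in place of code of your own. Each camera call takes 0.05 s, during which the arm holds its last target. There are 200 camera calls.

### The job

The hotplate stirrer rocks because the foot under its orange dot is too short. First press down on the dot so that the stirrer rocks, and let go; then push the yellow wedge along the worktop, thin end first, under that foot until it is snug, without lifting the wedge or shoving the stirrer out of place. Press on the dot again to make sure it no longer rocks, pushing the wedge further if it does, and finish while still pressing firmly on the dot, the stirrer level and its short foot carried by the wedge; leave the other things alone.

Things in the scene. Friction and masses are not known exactly. Their poses are not given: they have to be found in the camera images.
- stirrer: White hotplate stirrer, 170 (x) x 190 (y) x 54 mm high, 2 to 3.1 kg, flat top plate; the knobs on its -x side stick out 16 mm. Origin: under its centre, level with the undersides of its three good feet (z = 0 when level). Rubber feet, 24 mm across, at (75, 83), (75, -83), (-75, -83) mm. The case's underside is 16 mm above the worktop. 6 N or more sideways on its feet may shift it.
- short_foot (a point): Point on worktop level straight below the short foot, at (-75, 83, 0) mm in the stirrer's frame. This foot, 24 mm across, hangs a fixed 5 to 10 mm above the worktop (differs each time). The stirrer stands level by itself; 2 to 6 N down on the dot rocks it about the other diagonal until this foot meets the worktop (tilt 0.045 to 0.09 rad); let go, it rocks back.
- dot (a point): Flat orange sticker, 18 mm across, on the stirrer's top plate at (-72, 80, 54) mm in the stirrer's frame, above the short foot; the place to press. Fingertip friction resists the rocking a little (as it rocks the dot also shifts sideways, about half as far as down): press on down until the force builds up to 10 N.
- wedge: Loose yellow wedge with orange ribs, 100 mm long (x), 60 wide (y), 80 g, flat on the worktop, toe roughly towards the short foot. Origin: centre of its underside; x points to the thin end (toe). The blunt heel is an upright face at x = -50 mm, 20 mm high; the top is flat to x = -40, then slopes 1 in 5 down to 2 mm thick at x = +50. Slides freely at 0.3 to 1.3 N; stays where left.
- toe (a point): Middle of the wedge's thin edge, at x = +50 mm in the wedge's frame.
- pin_box: Bystander: round orange pin box, 52 mm across, 20 mm high, near the stirrer's front. Origin: centre of its underside.
- dropper_bottle: Bystander: amber dropper bottle, 29 mm across, 86 mm high, behind the stirrer. Origin: centre of its underside.
- marker_red: Bystander: red and white marker pen, 142 mm long, 18 mm thick, lying to the left. Origin: its middle, at the underside.

How it is judged:
On the way, in this order (a step that is already met when the one before it is completed fails the run):
1. the stirrer has been rocked over by pressing on the dot (tilted more than 0.03 rad, finger within 30 mm of the dot) (angle between stirrer's own z axis and vertical above 0.03 rad and contact force between the fingers and stirrer above 1 N and horizontal distance between the grasp point and dot below 0.03 m), for 0.1 s.
2. let go: the stirrer stands level again by itself and no finger touches it (angle between stirrer's own z axis and vertical below 0.015 rad and contact force between the fingers and stirrer below 0.1 N), for 0.1 s.
3. the wedge's toe is under the stirrer and the wedge bears against the short foot (contact force between wedge and stirrer above 0.3 N and y of toe in the frame of stirrer below 0.088 m), for 0.1 s.
At the end, for the whole second after the job is handed in: The robot is still pressing on the dot (over 6 N, within 30 mm of it), the stirrer stays level within 0.02 rad and still, the wedge lies flat on the worktop with its toe under the short foot and carries over 1 N of it, and the stirrer is within 30 mm of where it stood (contact force between the fingers and stirrer above 6 N and horizontal distance between the grasp point and dot below 0.03 m and angle between stirrer's own z axis and vertical below 0.02 rad and angular speed of stirrer below 0.05 rad/s and contact force between wedge and stirrer above 1 N and y of toe in the frame of stirrer below 0.088 m and height (world z) of wedge below 0.004 m and distance of stirrer from where it was at the start of the episode below 0.03 m); the arm keeps its last pose, push and grip.
It fails at once if the wedge is lifted more than 6 mm or tipped (height (world z) of wedge above 0.006 m or angle between wedge's own z axis and vertical above 0.25 rad).
It fails at once if the stirrer is lifted, tipped (over 0.15 rad) or shoved more than 40 mm (height (world z) of stirrer above 0.02 m or angle between stirrer's own z axis and vertical above 0.15 rad or distance of stirrer from where it was at the start of the episode above 0.04 m).
It fails at once if a bystander is moved more than 30 mm (distance of any of pin_box, dropper_bottle, marker_red from where it was at the start of the episode above 0.03 m).
It also fails if it takes over 72 s, if anything falls off the work surface, if the arm or the gripper's body presses on something with over 40 N, if the wrist force passes 120 N, or if a joint passes its speed limit or range.

## Working session

There is one attempt and no reset: what is moved stays moved. The work goes in short steps, each a Python script; the robot and the scene stay as the last script left them, time stands still between calls to the robot, and variables do not carry over. Pictures are saved under pics/ and viewed, at most 10 in all, crops included, and the job is handed in when it is done.

```bash
mkdir -p pics
cat > h.py <<'E'
import numpy as np, cv2
from rig import robot, grab_frame, camera_info, recognise, cut_out, tip_of, readout
def cam(n):
    c=camera_info(n); K=np.array([[c['fx'],0,c['cx']],[0,c['fy'],c['cy']],[0,0,1]],float)
    return K,np.array(c['dist'],float),cv2.Rodrigues(np.array(c['rvec'],float))[0],np.array(c['tvec'],float).ravel()
def rays(n,px):  # px: Nx2 [row,col]
    K,d,R,t=cam(n); px=np.atleast_2d(np.array(px,float))[:,::-1].copy()
    u=cv2.undistortPoints(px[:,None],K,d)[:,0]
    return -R.T@t,np.c_[u,np.ones(len(u))]@R
def on_z(n,px,z):
    o,r=rays(n,px); return o+r*((z-o[2])/r[:,2])[:,None]
def by_depth(n,px,D):
    o,r=rays(n,px); p=np.atleast_2d(px).astype(int); return o+r*D[p[:,0],p[:,1]][:,None]
def show(n,f):
    im,D=grab_frame(n); cv2.imwrite('pics/'+f,im[:,:,::-1]); return im,D
E
python3 - <<'E'
from h import *
np.set_printoptions(precision=4,suppress=True)
ims={}
for n in('top','side'):
    im,D=show(n,n+'0.png'); ims[n]=im
    K,d,R,t=cam(n);print(n,-R.T@t)
    for q in('dot','short_foot','toe','wedge','stirrer','pin_box','dropper_bottle','marker_red'):
        r=tip_of(n,q)[:2]
        for a in r:
            z=0.054 if q=='dot' else 0.
            print(q,round(a['p'],2),np.round(a['pixel'],1),on_z(n,a['pixel'],z)[0],by_depth(n,a['pixel'],D)[0])
E
python3 -c "
import cv2,numpy as np
cv2.imwrite('pics/both.png',cv2.resize(np.vstack([cv2.imread('pics/top0.png'),cv2.imread('pics/side0.png')]),(400,600)))"
```

```text
top [0.4556 0.0991 1.1426]
dot 0.68 [215.9 292.5] [0.5632 0.0114 0.054 ] [0.5631 0.0114 0.0547]
dot 0.43 [210.5 235.1] [0.5757 0.1741 0.054 ] [0.5805 0.1772 0.0098]
short_foot 0.92 [218.3 290.8] [0.5613 0.012  0.    ] [0.4556 0.0991 1.1426]
toe 0.71 [218.5 250.9] [0.5586 0.1303 0.    ] [ 0.5591  0.1305 -0.0051]
wedge 0.67 [209.4 234.5] [0.5849 0.1797 0.    ] [0.584  0.1792 0.0078]
wedge 0.59 [262.2 360.9] [ 0.4365 -0.1933  0.    ] [ 0.4368 -0.1882  0.0199]
stirrer 0.82 [198.9 325.4] [ 0.6212 -0.091   0.    ] [ 0.6138 -0.0825  0.0516]
pin_box 0.71 [264.3 359.9] [ 0.4304 -0.1903  0.    ] [ 0.4308 -0.1856  0.0185]
dropper_bottle 0.62 [144.9 290.8] [0.786  0.0133 0.    ] [0.7755 0.0161 0.0365]
marker_red 0.55 [206.3 165.4] [0.5904 0.3861 0.    ] [0.5891 0.3832 0.0114]
marker_red 0.4 [216.7 292.4] [0.5661 0.0073 0.    ] [0.5607 0.0118 0.0562]
side [0.8266 0.8919 0.6653]
dot 0.96 [187.3 264.5] [ 0.5682 -0.0096  0.054 ] [ 0.5689 -0.0072  0.0557]
short_foot 0.93 [206.2 270.8] [0.552 0.005 0.   ] [0.5536 0.0102 0.0039]
toe 0.89 [235.6 280.1] [0.562  0.1301 0.    ] [0.5622 0.1308 0.0007]
wedge 0.68 [248.3 279. ] [ 0.5778  0.1751 -0.    ] [0.5834 0.1913 0.0151]
wedge 0.22 [188.7 234.4] [ 0.6324 -0.0987  0.    ] [ 0.6484 -0.0173  0.0546]
stirrer 0.73 [189.1 234. ] [ 0.6339 -0.0968  0.    ] [0.8266 0.8919 0.6653]
pin_box 0.45 [164. 290.] [ 0.4318 -0.2049  0.    ] [ 0.4436 -0.1723  0.0198]
dropper_bottle 0.57 [216. 183.] [0.7893 0.0029 0.    ] [0.7902 0.0248 0.0164]
marker_red 0.81 [321.7 298.2] [0.6008 0.3926 0.    ] [0.6056 0.4032 0.0142]
marker_red 0.54 [206.7 267.4] [0.5617 0.0054 0.    ] [0.5666 0.022  0.0124]
```

View pics/top0.png

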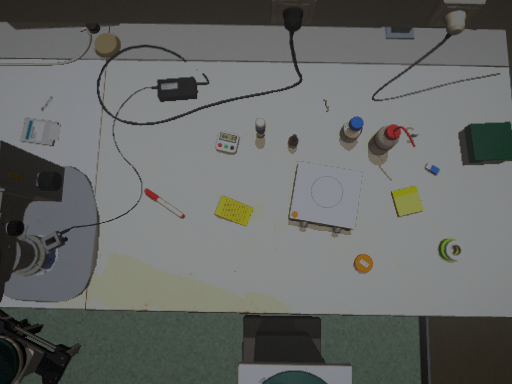

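View pics/side0.png

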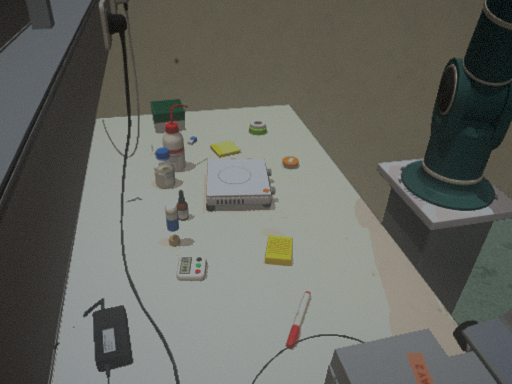

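The top view shows the stirrer's dot at about (216, 293) and the wedge at (210, 234). It points right towards the short foot, slightly rotated. The network's points agree to within a few mm in both views. Next I'll fit the stirrer and wedge poses.

```bash
cat >> h.py <<'E'
def colour(im,lo,hi): return cv2.inRange(cv2.cvtColor(im,cv2.COLOR_RGB2HSV),lo,hi)>0
def near(n,mask,xy,z,rad):
    px=np.argwhere(mask); P=on_z(n,px,z); return P[np.linalg.norm(P[:,:2]-xy,axis=1)<rad]
def rect(P):
    r=cv2.minAreaRect((P[:,:2]*1000).astype(np.float32)); return np.array(r[0])/1000,np.array(r[1]),r[2]
E
python3 - <<'E'
from h import *
np.set_printoptions(precision=4,suppress=True)
for n in('top','side'):
    im,D=grab_frame(n)
    px=np.argwhere(D>0); P=by_depth(n,px,D)
    s=P[(P[:,2]>.047)&(P[:,2]<.061)&(np.linalg.norm(P[:,:2]-[.63,-.075],axis=1)<.15)]
    print(n,'plate',rect(s),s[:,2].mean())
    W=near(n,colour(im,(20,120,90),(34,255,255)),[.582,.178],.01,.08); print('wedge yellow@z=.01',len(W),rect(W),cv2.boxPoints(cv2.minAreaRect((W[:,:2]*1000).astype(np.float32))).round(1).tolist())
    d=near(n,colour(im,(5,120,120),(19,255,255)),[.563,.011],.054,.03); print('dot',len(d),d.mean(0))
    r=cut_out(n,'wedge')
    for a in r[:1]:
        print(a['p'],a['pixels'].sum()); Q=by_depth(n,np.argwhere(a['pixels']),D); print(rect(Q),Q.min(0),Q.max(0))
im=cv2.imread('pics/top0.png')[150:260,210:390]; cv2.imwrite('pics/c1.png',cv2.resize(im,None,fx=4.4,fy=4.4,interpolation=2))
E
```

```text
top plate (array([ 0.6274, -0.084 ]), array([188.8037, 168.327 ]), 81.14852142333984) 0.05348127525854179
wedge yellow@z=.01 685 (array([0.5804, 0.1818]), array([100.2436,  59.8797]), 69.84693145751953) [[535.0, 145.0], [591.2000122070312, 124.4000015258789], [625.7999877929688, 218.5], [569.5999755859375, 239.10000610351562]]
dot 27 [0.5692 0.006  0.054 ]
0.63 712
(array([0.5505, 0.1484]), array([197.0511,  83.0893]), 50.36579132080078) [ 0.4556  0.0991 -0.0042] [0.6219 0.2354 1.1426]
side plate (array([ 0.6217, -0.0814]), array([192.6329, 180.2826]), 81.07882690429688) 0.05575688545054257
wedge yellow@z=.01 689 (array([0.5838, 0.1901]), array([96.9616, 59.1182]), 70.417724609375) [[539.7000122070312, 154.3000030517578], [595.4000244140625, 134.5], [627.9000244140625, 225.89999389648438], [572.2000122070312, 245.6999969482422]]
dot 13 [0.5692 0.0038 0.054 ]
0.62 758
(array([0.7054, 0.5089]), array([802.0972,  62.8287]), 69.05050659179688) [ 0.5376  0.1269 -0.0022] [0.8266 0.8919 0.6653]
```

View pics/c1.png

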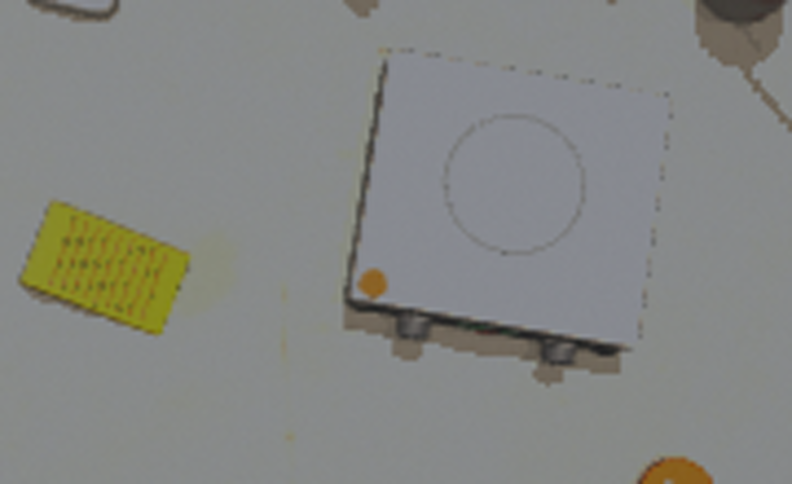

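The crop agrees with the fits. The stirrer's centre is at about (0.627, -0.084), yawed -8.9°, with the dot at (0.569, 0.006). The wedge's centre is at about (0.580, 0.182), heading about -110°. Its line passes roughly 46 mm to the side of the foot, so it needs turning. First I'll press the dot.

```bash
cat >> h.py <<'E'
TIP=robot.tcp_to_tips
S=np.array([.6274,-.084]); a=np.deg2rad(-8.85)
SX=np.array([np.cos(a),np.sin(a)]); SY=np.array([-SX[1],SX[0]])
DOT=S-.072*SX+.080*SY; FOOT=S-.075*SX+.083*SY
def down(th): # tool x along heading th, tool z down
    x=np.array([np.cos(th),np.sin(th),0]); z=np.array([0,0,-1.]); return np.c_[x,np.cross(z,x),z]
def tcp(xy,ztip): return np.array([xy[0],xy[1],ztip+TIP])
def st(m=''): print(m,'t',round(readout.get_time(),2),'ee',np.round(readout.get_ee_pos(),4),'tipz',round(readout.get_ee_pos()[2]-TIP,4),'F',np.round(readout.get_force(),2))
E
python3 - <<'E'
from h import *
print(readout.get_time(),TIP,DOT,FOOT); R=readout.get_tool_rot(); print(R.round(2))
for th in np.deg2rad([-110,70,0,180,-95,85]):
    for p in (tcp([.59,.2],.1),tcp(DOT,.1)):
        q=robot.ik(p,down(th)); print(np.rad2deg(th).round(),None if q is None else np.round(q,2))
E
```

```text
1.1 0.022 [0.56856505 0.00612463] [0.56606231 0.00955046]
[[-0.91  0.41 -0.  ]
 [ 0.41  0.91 -0.  ]
 [-0.   -0.   -1.  ]]
-110.0 [-0.29  0.53 -0.12  1.7   0.07  0.91  2.36]
-110.0 [-0.12  0.44  0.08  1.85 -0.04  0.85  2.76]
70.0 [-0.72  0.57  0.46  1.72 -0.3   0.93 -0.48]
70.0 [-0.54  0.51  0.62  1.86 -0.37  0.88 -0.09]
0.0 [-0.81  0.6   0.59  1.72 -0.4   0.94 -1.63]
0.0 [-0.59  0.53  0.68  1.87 -0.42  0.89 -1.28]
180.0 [-0.46  0.53  0.12  1.71 -0.08  0.91  1.25]
180.0 [-0.31  0.46  0.3   1.86 -0.18  0.86  1.66]
-95.0 [-0.25  0.53 -0.17  1.7   0.11  0.92  2.59]
-95.0 [ 0.72  0.71 -1.09  1.82  0.72  1.07  2.41]
85.0 [-0.68  0.56  0.41  1.72 -0.27  0.92 -0.25]
85.0 [-0.52  0.5   0.58  1.86 -0.35  0.88  0.15]
```

Run:
```python
from h import *
O=down(np.deg2rad(81.15))
robot.gripper_to(0.0)
robot.move_ptp(tcp(DOT,.075),O); st('above')
r=robot.move_linear(tcp(DOT,.058),.05,threshold=2); st(r)
r=robot.move_linear(tcp(DOT,.036),.02,threshold=10); st(r)
robot.pause(.3); st('hold'); im,D=show('side','press.png')
robot.move_linear(tcp(DOT,.075),.1); robot.pause(.3); st('up')
```

```text
above t 4.87 ee [0.5687 0.0073 0.0971] tipz 0.0751 F [ 0.17 -0.08 -0.64]
False t 5.36 ee [0.5684 0.006  0.0797] tipz 0.0577 F [ 0.74 -0.18  0.16]
True t 6.03 ee [0.5684 0.0069 0.0685] tipz 0.0465 F [-3.33  1.75 12.75]
hold t 6.33 ee [0.5684 0.0069 0.0686] tipz 0.0466 F [-2.88 -0.41 12.15]
up t 7.12 ee [0.5684 0.0061 0.0966] tipz 0.0746 F [-0.83  0.16  0.44]
```

The dot went down about 7.5 mm before the force built up, and the stirrer was released. Next I'll take the wedge lightly by its sides, slide it on the worktop into line with the foot, and release it.

Run:
```python
from h import *
W=np.array([.5804,.1818]); hd=np.deg2rad(-110.2); d=np.array([np.cos(hd),np.sin(hd)])
O1=down(np.deg2rad(69.8)); O2=down(np.deg2rad(81.15))
g1=W-.025*d; g2=S-.075*SX+(.118+.075)*SY
print(g1,g2)
robot.move_linear(tcp(DOT,.1),.2)
robot.gripper_to(.094)
robot.move_ptp(tcp(g1,.06),O1); st('over')
print(robot.move_linear(tcp(g1,.004),.08,threshold=6)); st('down')
robot.gripper_to(.05); print('open',readout.get_opening(),readout.get_grasp_force()); st()
robot.move_linear(tcp(g2,.004),.06,frame=O2); st('slid')
robot.gripper_to(.09); robot.move_linear(tcp(g2,.07),.15); st('up')
robot.move_linear(tcp(g2+.12*SY,.07),.25); st('back')
im,D=show('top','w1.png')
Wd=near('top',colour(im,(20,120,90),(34,255,255)),g2-.025*SY,.01,.09); c,sz,an=rect(Wd); print(len(Wd),c,sz,an,'stirrer frame',(c-S)@SX,(c-S)@SY)
P=by_depth('top',np.argwhere(D>0),D)
s=P[(P[:,2]>.047)&(P[:,2]<.061)&(np.linalg.norm(P[:,:2]-[.63,-.075],axis=1)<.15)]; print('plate',rect(s))
cv2.imwrite('pics/w1c.png',cv2.resize(im[150:260,210:390,::-1],None,fx=3,fy=3))
```

```text
[0.58903245 0.20526233] [0.58298561 0.11824085]
over t 9.68 ee [0.5892 0.2043 0.0821] tipz 0.0601 F [ 0.79 -0.8   0.45]
False
down t 10.53 ee [0.5893 0.2053 0.0263] tipz 0.0043 F [ 0.17 -0.12  0.14]
open 0.0595228461283249 29.98173295520246
 t 11.15 ee [0.589  0.2053 0.0261] tipz 0.0041 F [-0.11  0.77  1.44]
slid t 12.75 ee [0.5831 0.1181 0.0261] tipz 0.0041 F [-0.2  -1.43  6.58]
up t 14.0 ee [0.5827 0.1184 0.0915] tipz 0.0695 F [ 0.34  0.03 -0.27]
back t 14.63 ee [0.6009 0.2368 0.0909] tipz 0.0689 F [ 0.1  -0.88  0.25]
678 [0.578664   0.09338003] [99.10369873 60.54519653] 81.14788818359375 stirrer frame -0.07544536474166459 0.16777028564157387
plate (array([ 0.62238446, -0.0833183 ]), array([188.58999634, 179.01177979]), 80.78546905517578)
```

View pics/w1c.png

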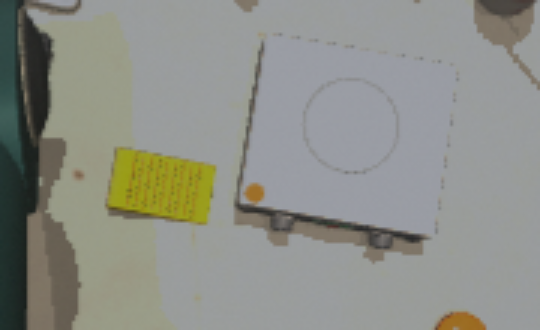

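The wedge is lined up: axis at 81.1°, 75.4 mm to the side in the stirrer's frame, which puts it on the foot, with the toe about 20 mm short of it. Now I'll push on the heel with two fingers.

```bash
cat >> h.py <<'E'
O2=down(np.deg2rad(81.15))
def sp(y,z,x=-.075): return tcp(S+x*SX+y*SY,z)
def push(thr,stop=.155,v=.025):
    r=robot.move_linear(sp(stop,.005),v,threshold=thr); e=readout.get_ee_pos()[:2]-S
    print('push',r,'toe y_s ~',round(e@SY-.108,4),'x',round(e@SX,4)); st(); return r
E
python3 - <<'E'
from h import *
robot.gripper_to(.03)
robot.move_linear(sp(.25,.07),.2,frame=O2)
robot.move_linear(sp(.25,.005),.1); robot.move_linear(sp(.232,.005),.05); st('behind')
push(3.5); robot.pause(.2); st('hold')
im,D=show('side','w2.png'); cv2.imwrite('pics/w2c.png',cv2.resize(im[150:290,180:340,::-1],None,fx=3.5,fy=3.5))
im,D=grab_frame('top')
P=by_depth('top',np.argwhere(D>0),D)
s=P[(P[:,2]>.047)&(P[:,2]<.061)&(np.linalg.norm(P[:,:2]-[.63,-.085],axis=1)<.15)]; print('plate',rect(s))
d=near('top',colour(im,(5,120,120),(19,255,255)),DOT,.054,.03); print('dot',len(d),d.mean(0))
E
```

```text
behind t 17.48 ee [0.5891 0.1566 0.0272] tipz 0.0052 F [-0.89 -0.09 -0.49]
push True toe y_s ~ 0.0607 x -0.0752
 t 19.7 ee [0.5791 0.0942 0.0268] tipz 0.0048 F [0.09 1.02 0.29]
hold t 19.9 ee [0.5788 0.0945 0.0265] tipz 0.0045 F [-0.64  0.32 -0.06]
plate (array([ 0.62532593, -0.08386854]), array([188.30822754, 172.89685059]), 81.1387939453125)
dot 28 [0.56829293 0.00555765 0.054     ]
```

View pics/w2c.png

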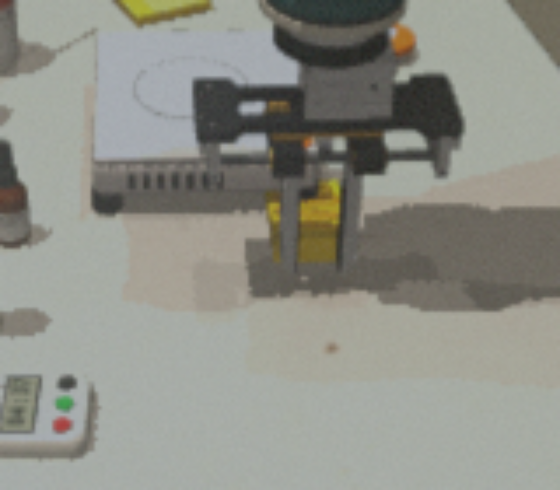

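The wedge is under the foot and the stirrer hasn't moved. I'll give it one more gentle push to confirm it's snug, then test-press the dot.

Run:
```python
from h import *
push(4.5,v=.015); robot.pause(.3); st('hold')
robot.move_linear(sp(.20,.005),.1); robot.move_linear(sp(.20,.09),.2)
robot.gripper_to(0.0)
robot.move_linear(tcp(DOT,.075),.2)
robot.move_linear(tcp(DOT,.058),.06,threshold=3); st('near')
r=robot.move_linear(tcp(DOT,.040),.015,threshold=11); st(r)
for i in range(3): robot.pause(.4); st('hold')
im,D=show('side','p2.png')
P=by_depth('side',np.argwhere(D>0),D); q=P[:,:2]-S; u=q@SX; v=q@SY
m=(abs(u)<.08)&(abs(v)<.085)&(P[:,2]>.04)&(P[:,2]<.066)
A=np.c_[u[m],v[m],np.ones(m.sum())]; print('plane',np.linalg.lstsq(A,P[m,2],rcond=None)[0],m.sum())
```

```text
push True toe y_s ~ 0.0605 x -0.0757
 t 20.3 ee [0.5785 0.0941 0.0263] tipz 0.0043 F [-0.03  1.03  0.3 ]
hold t 20.6 ee [0.5784 0.0941 0.026 ] tipz 0.004 F [0.76 1.39 1.24]
near t 23.45 ee [0.5684 0.0063 0.0796] tipz 0.0576 F [ 0.55 -0.91 -0.23]
True t 23.97 ee [0.5687 0.0061 0.0762] tipz 0.0542 F [-2.42 -0.02 12.36]
hold t 24.37 ee [0.5687 0.0061 0.0762] tipz 0.0542 F [-2.57  0.86 11.08]
hold t 24.77 ee [0.5687 0.0062 0.0763] tipz 0.0543 F [-3.68  1.08 10.83]
hold t 25.17 ee [0.5687 0.0062 0.0762] tipz 0.0542 F [-1.93  0.97 11.27]
plane [ 0.00022074 -0.00247922  0.0561411 ] 1689
```

Under 11 N the dot stays at 54.2 mm, where it sank to 46.5 mm before. The plate is level to 0.003 rad, so the wedge is carrying the foot and I'm handing in.

```bash
python3 -c "
from h import *
print(robot.sign_off()); st()"
```

```text
the job is handed in; nothing more can be done
None
the job is handed in; nothing more can be done
```

The job is handed in with the wedge snug under the short foot and the finger still pressing the dot at about 11 N; the stirrer was level to within 0.003 rad and no longer rocked, though I gripped the wedge by its sides to slide it into line before pushing it under, and the hand-in returned no verdict.

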